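Find the tight spot of a drying-tray cover, back off and clamp it

ROBOT

A 7-joint arm with a two-finger parallel gripper is mounted at the origin on the work surface. World frame = base frame: x ahead of the robot, y to its left, z up, the work surface at z = 0. Lengths are in m, angles in rad, forces in N, time in s.
With the tool pointing down it reaches from about 0.35 to 0.9 m from the base axis. Payload 8.1 kg.
Tool frame: the origin (TCP) lies on the centre line of the jaws, within the pads' length; the fingertips stand 19 mm ahead of it and the grasp point (between the pads) is the TCP (arm.tip_reach is the distance from the TCP to the fingertips, in m); z points along the fingers, y is the line along which they close (so a half turn about z gives the same grasp; the last joint's range is limited). The gripper opens to 92 mm and grips with 3 to 60 N. Pads are 19 mm wide; open, the fingers measure 130 mm over their backs; the gripper's body (75 mm by 190 mm) begins 47 mm behind the grasp point.
Start: joints at [-1.449, 0.434, 0.025, 1.573, -0.012, 1.134, -0.075], TCP at [0.139, 0.609, 0.246] pointing down, gripper open.
Joint ranges: [-2.62, 2.62], [-0.44, 2.09], [-1.27, 1.32], [0.08, 2.57], [-1.32, 4.46], [0.12, 2], [-2.74, 2.74]. Speed limits (rad/s): [2.22, 2.22, 3.01, 3.01, 3.14, 3.14, 3.14].

INTERFACE

Orientations are given as a rotation vector (axis times angle).
In Python, from cell import arm gives the robot as it stands.
- The arm moves only by the tool arm_command, never from a script. Its argument "targets" is a list that holds one entry, the list of rows, each a list of 6 numbers: the shift along the tool's x, y, z in m, then the turn, a rotation vector about the tool's x, y, z in rad. A call has 1 to 10 rows; each row shifts and turns the commanded pose from where the row before left it, along the tool's axes as they then stand; what a row does not reach is not made up. A row lasts 1/8 s, in which the tool goes at most 62.5 mm and 10.7 degrees, less where a joint would pass 70% of its speed; a pose out of reach is approached as far as the arm can. A call with a gripper value outside its range is refused whole. "jaw" is the finger opening in m, from 0 to 0.0918, set as the call begins (left out, the last holds). The fingers move at their own pace and stop on an object; "newtons" is the grip in N (left out, the last holds). Time passes only in rows, so rows that do not move let the fingers close. It gives the time, the measured TCP pose, the force, the opening and the grip force at its end, in the units of the state.
- arm.observe(): the state, without advancing time (a new reading comes with each control period).
- arm.get_image(name): name is "side" or "top"; returns a dict with "pixels" (480x640x3 uint8, red, green, blue), "z_map" (480x640 float32, m along the optical axis (not along the pixel's ray), 0 where there is no reading), "fx", "fy", "cx", "cy" (pixels), "dist" ([k1, k2, p1, p2, k3] as OpenCV has them; the pictures are not rectified), "xyz" and "rotation" of the camera in the world. Camera axes: x right, y down, z forward; pixel columns grow to the right and rows downward; lengths in m; the calibration is good to about 2 mm. A picture is of the moment at which its call begins.
- arm.sign_off(): hands the job in; it is judged then, once.
The state is a dict: "clock": time; "joints": joint angles; "dq": joint speeds; "joint_efforts": joint torques, N m; "position": TCP position; "ee_rot": TCP orientation; "force": force on the tool from outside, world axes, zero at the start; "ft_torque": the same for the moment, N m; "width": opening from 0.0 (shut) to 1.0 (fully open); "gripper_force": force on a finger pad.
Only numpy, scipy, OpenCV 4.12 (cv2) and the standard library are available. Lean on these libraries where they do the work, as an engineer would, in place of code of your own. Each camera call takes 0.05 s, during which the arm holds its last target. There are 200 camera calls.

TASK

Slide the screen cover of the lower drying tray by its upright grip toward the robot's left until you feel it bind at the tight spot in its track, without forcing it, then back it off about 25 mm so that it runs free. Let go of it there and swing the clamp lever on the front rail fully over onto the cover. Leave the tin, jar and bowl alone.

Things in the scene. Friction and masses are not known exactly. Their poses are not given: they have to be found in the camera images.
- rack: Fixed wooden drying stand. Origin: centre of its underside on the table; its x axis points away from the robot, y to the robot's left along the cover's track, z up; it may be turned (yaw). Lower tray 300 mm (x) by 600 mm (y), rails 70 mm high at x = -140 and +140 mm, carrying the sliding cover and the clamp.
- batten (a point): Middle of the lower front edge of the stand's narrow upper tray, at rack x = -50, y = 0, z = 225 mm. That tray (fixed) spans rack x = -50 to +70, y = -320 to +320, z = 225 to 260 mm on four posts. It hangs over the cover's grip, so a gripper coming straight down strikes it: come from the robot's side, tilted about 40 degrees, fingers pointing forward and down.
- sash (a joint): Travel of the mesh cover (wooden frame 262 by 340 mm, top 62 mm above the table, 0.4 to 0.9 kg) along rack +y, m: 0 right end, 0.24 left end. Starts near 0; drags about 3 N, stays where left. The tight spot, hidden in the track, lies anywhere from 0.08 to 0.18: resistance rises springily by 2.5 N per mm. Bound: 5 to 15 N over the drag; 25 N over it is forcing.
- handle (a point): Centre of the graspable part of the cover's upright aluminium grip, a plate 14 mm thick along the rack's y, 40 mm along x, with its top 18 mm above this point and the cover's face 34 mm below it. It stands at rack x = -60 mm and moves with the cover. Pinch it across its thickness, fingers on its left and right faces.
- clamp (a joint): Angle, rad, of the steel clamp lever hinged on the front rail about the rack's y axis: 0 = open, standing up, leaning 15 degrees toward the robot; 1.57 = fully over, pointing away from the robot, 15 degrees above level over the cover. Pivot at rack x = -140, y = -120, z = 94 mm. Stiff hinge (0.13 N m): it stays where left.
- clamp_tip (a point): Centre of the cross-roll (18 mm diameter, 24 mm wide along the rack's y) at the free end of the clamp lever, 67 mm from its pivot; the lever below it is 16 mm wide and 8 mm thick.
- tin: Bystander: closed tin, 90 mm diameter, 110 mm tall, upright; origin at the centre of its underside.
- jar: Bystander: closed glass jar, 70 mm diameter, 100 mm tall, upright; origin at the centre of its underside.
- bowl: Bystander: open steel bowl, 120 mm across, 50 mm tall; origin at the centre of its underside.

How it is judged:
By the outcome, as a careful person would: the job done as asked, in the order asked, and still so for the second after the job is handed in, with the robot touching nothing.
It also fails if it takes over 64 s, if anything falls off the work surface, if the arm or the gripper's body presses on something with over 40 N, if the wrist force passes 120 N, or if a joint passes its speed limit or range.

## Working session

There is one attempt and no reset: what is moved stays moved. The work goes in short steps, Python scripts to look and compute and a tool call to move; the robot and the scene stay as the last step left them, time stands still between calls to the robot, and variables do not carry over. Pictures are saved under pics/ and viewed, at most 10 in all, crops included, and the job is handed in when it is done.

Besides the shell and the picture viewer there is one more tool, called after ">>>" as name([rows], argument=value, ...), one row to a line, values as JSON. arm_command: Moves the arm, as the interface text tells. Its arguments: {"type":"object","properties":{"targets":{"type":"array","items":{"type":"array","items":{"type":"array","items":{"type":"number"}}}},"jaw":{"type":"number"},"newtons":{"type":"number"}},"required":["targets"]}

```bash
mkdir -p pics; cat > h.py <<'E'
import numpy as np, cv2
from scipy.spatial.transform import Rotation as R
from cell import arm
def cloud(im):
    z=im["z_map"]; h,w=z.shape
    u,v=np.meshgrid(np.arange(w),np.arange(h))
    K=np.array([[im["fx"],0,im["cx"]],[0,im["fy"],im["cy"]],[0,0,1]])
    p=cv2.undistortPoints(np.stack([u,v],-1).reshape(-1,1,2).astype(np.float64),K,np.array(im["dist"],float)).reshape(h,w,2)
    P=np.dstack([p*z[...,None],z])
    rot=np.array(im["rotation"]); rot=rot if rot.shape==(3,3) else R.from_rotvec(rot).as_matrix()
    P=P@rot.T+np.array(im["xyz"]); P[z<=0]=np.nan
    return P
def snap(n,f):
    im=arm.get_image(n); cv2.imwrite(f,cv2.cvtColor(im["pixels"],cv2.COLOR_RGB2BGR)); return im,cloud(im)
E
python3 - <<'E'
from h import *
for n in("side","top"):
    im,P=snap(n,f"pics/{n}0.png"); print(n,im["xyz"],np.round(im["rotation"],3).tolist(),im["fx"]); np.save(n+"0.npy",P)
print(arm.observe())
E
```

```text
side [-0.31802442 -0.91153012  1.12791906] [-2.123, 0.79, -0.372] 593.0830080964226
top [0.28920061 0.01061213 1.51137989] [-2.126, 2.185, -0.154] 548.0899430883987
{'clock': 0.1, 'joints': array([-1.44860932,  0.43515563,  0.02496336,  1.57398404, -0.01162572,
        1.13399504, -0.07511715]), 'dq': array([ 0.00124282, -0.00188971,  0.0008245 , -0.00036068, -0.00040868,
       -0.00111076, -0.00101197]), 'joint_efforts': array([ 3.16194179e-03, -6.69128609e+01,  9.88012366e-01, -3.15147650e+01,
       -6.05361722e-02,  3.74680466e-02,  6.41088445e-05]), 'position': array([0.13925253, 0.60885765, 0.2450304 ]), 'ee_rot': array([-3.52482472e-01, -3.12169793e+00,  2.19255127e-03]), 'force': array([0.06413006, 0.71705124, 0.07519864]), 'ft_torque': array([ 0.05310813,  0.02691907, -0.04507396]), 'gripper_force': 0.0, 'width': 1.0010586954806282}
```

View pics/side0.png

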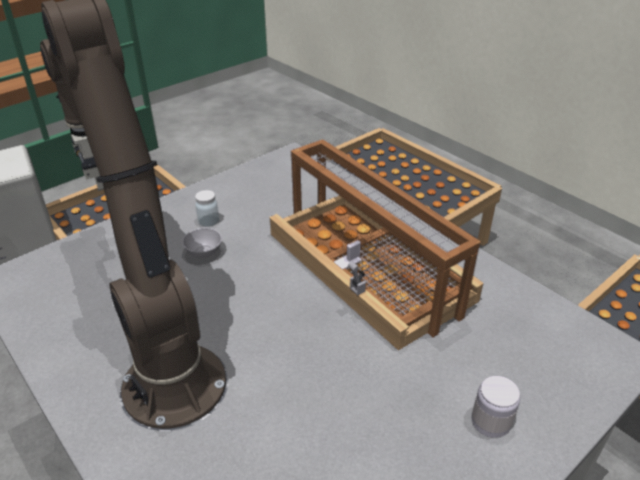

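View pics/top0.png

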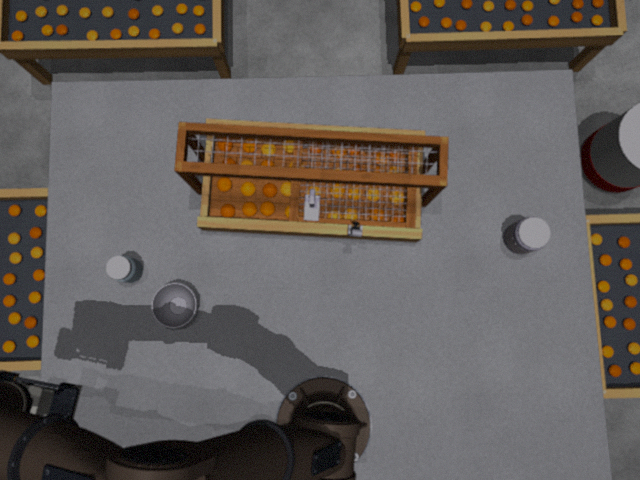

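The side view shows the grip at about (353,250) and the clamp lever at (358,275). In the top view the grip is at (312,200), the clamp at (355,229), and the front rail runs from (200,222) to (420,235). The bowl and jar are to the left, and the tin is on the right at (530,235).

```bash
python3 - <<'E'
from h import *
P=np.load("top0.npy"); Z=P[...,2]
def box(m): 
    q=P[m][:,:2].astype(np.float32); return q
m=(abs(Z-.26)<.012); m[:100]=0;m[200:]=0;m[:,:160]=0;m[:,460:]=0
m=cv2.morphologyEx(m.astype(np.uint8),cv2.MORPH_OPEN,np.ones((3,3)))>0
r=cv2.minAreaRect(box(m)); print("upper tray",r,m.sum(),np.median(Z[m])); print(cv2.boxPoints(r))
m=(abs(Z-.07)<.008); m[:212]=0;m[245:]=0;m[:,:190]=0;m[:,430:]=0
r=cv2.minAreaRect(box(m)); print("front rail",r,m.sum(),np.median(Z[m])); print(cv2.boxPoints(r))
print(P[190:222:3,312].round(3))
for n,(u0,u1,v0,v1) in {"top":(295,330,180,225),"side":(335,372,232,272)}.items():
    P=np.load(n+"0.npy");Q=P[v0:v1,u0:u1].reshape(-1,3); Q=Q[(Q[:,2]>.072)&(Q[:,2]<.14)]
    print(n,"grip",len(Q),Q.mean(0),np.percentile(Q,[3,50,97],axis=0).round(3).tolist())
for n,(u0,u1,v0,v1) in {"top":(343,368,215,240),"side":(343,372,255,296)}.items():
    P=np.load(n+"0.npy");Q=P[v0:v1,u0:u1].reshape(-1,3); Q=Q[(Q[:,2]>.085)&(Q[:,2]<.2)]
    print(n,"clamp",len(Q),Q.mean(0),np.percentile(Q,[3,50,97],axis=0).round(3).tolist())
    T=Q[Q[:,2]>.145]; print("tip",len(T),T.mean(0) if len(T) else '')
E
python3 -c "
import cv2
a=cv2.imread('pics/side0.png')[200:330,280:440];b=cv2.imread('pics/top0.png')[160:250,250:410]
cv2.imwrite('pics/c.png',cv2.vconcat([cv2.resize(x,(560,int(x.shape[0]*2.6)),interpolation=2) for x in (a,b)]))"
```

```text
upper tray ((0.667560875415802, 0.010217517614364624), (0.6415286064147949, 0.12522722780704498), 85.266357421875) 6165 0.25923360790589256
[[ 0.5786902  -0.30428562]
 [ 0.70349026 -0.3146198 ]
 [ 0.7564316   0.32472065]
 [ 0.6316315   0.33505484]]
front rail ((0.54261314868927, 0.020871877670288086), (0.6010969877243042, 0.07347879558801651), 85.34243774414062) 2659 0.06871826275468496
[[ 0.48159048 -0.2757009 ]
 [ 0.55482656 -0.28166738]
 [ 0.6036358   0.31744465]
 [ 0.53039974  0.32341114]]
[[0.613 0.013 0.112]
 [0.604 0.013 0.117]
 [0.596 0.013 0.117]
 [0.59  0.014 0.109]
 [0.581 0.014 0.113]
 [0.577 0.014 0.096]
 [0.575 0.014 0.065]
 [0.567 0.014 0.063]
 [0.559 0.015 0.061]
 [0.552 0.015 0.056]
 [0.543 0.015 0.063]]
top grip 119 [0.58371752 0.01639541 0.10344451] [[0.529, -0.004, 0.073], [0.59, 0.016, 0.112], [0.614, 0.05, 0.117]]
side grip 223 [0.58207543 0.00302779 0.09675632] [[0.517, -0.092, 0.073], [0.588, 0.007, 0.098], [0.613, 0.018, 0.125]]
top clamp 166 [ 0.5026386  -0.09307641  0.13093842] [[0.482, -0.112, 0.091], [0.505, -0.093, 0.123], [0.524, -0.078, 0.169]]
tip 67 [ 0.48895186 -0.09288911  0.16458087]
side clamp 286 [ 0.4987869  -0.10177398  0.12407681] [[0.481, -0.117, 0.088], [0.497, -0.103, 0.117], [0.52, -0.083, 0.17]]
tip 77 [ 0.48644928 -0.09955241  0.16330994]
```

View pics/c.png

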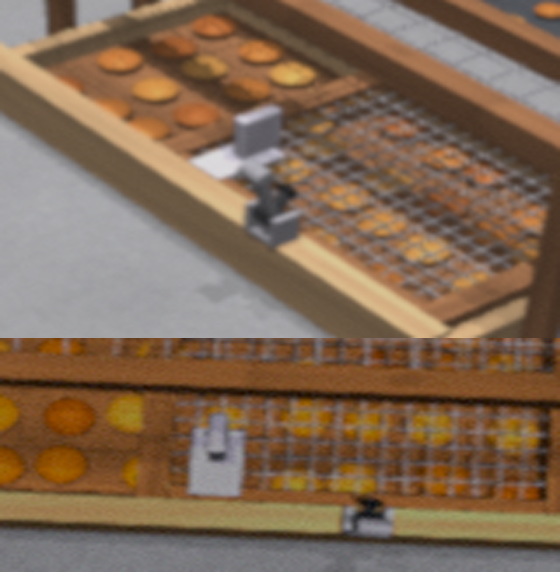

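The enlarged crops confirm the grip plate stands just in front of the upper tray and to the left of the lever, and the lever is open. The measured rack pose matches both the grip and the clamp tip. Next I'll plan the moves.

```bash
cat >> h.py <<'E'
O=np.array([.6576,.0110,0]); yw=-.0827
RK=R.from_euler('z',yw).as_matrix()
def W(x,y,z): return O+RK@np.array([x,y,z])/1000
def tool(tilt):  # fingers forward-down, tilt deg from vertical, y = rack +y
    t=np.radians(tilt); z=RK@[np.sin(t),0,-np.cos(t)]; y=RK@[0,1,0]
    return np.column_stack([np.cross(y,z),y,z])
def rows(p0,R0,p1,R1,n):
    """constant-turn, straight-line steps in tool axes"""
    dr=R.from_matrix(R0.T@R1).as_rotvec()/n; d=(p1-p0)/n; Rc=R0.copy(); out=[]
    for i in range(n):
        out.append([*(Rc.T@d).round(4),*dr.round(4)]); Rc=Rc@R.from_rotvec(dr).as_matrix()
    print(str([[float(x) for x in r] for r in out]))
def here():
    s=arm.observe(); return s,np.array(s["position"]),R.from_rotvec(s["ee_rot"]).as_matrix()
def rk(p): return (RK.T@(np.array(p)-O)*1000).round(1)
E
python3 - <<'E'
from h import *
s,p,Rr=here()
a=W(-200,20,320); rows(p,Rr,a,tool(0),15)
b=W(-60,5,97)-tool(40)[:,2]*.13; print(a,b,rk(b)); rows(a,tool(0),b,tool(40),6)
E
```

```text
[[-0.0292, -0.0317, -0.005, -0.0001, 0.0, -0.0095], [-0.0289, -0.032, -0.005, -0.0001, 0.0, -0.0095], [-0.0286, -0.0323, -0.005, -0.0001, 0.0, -0.0095], [-0.0283, -0.0325, -0.005, -0.0001, 0.0, -0.0095], [-0.028, -0.0328, -0.005, -0.0001, 0.0, -0.0095], [-0.0277, -0.0331, -0.005, -0.0001, 0.0, -0.0095], [-0.0273, -0.0333, -0.005, -0.0001, 0.0, -0.0095], [-0.027, -0.0336, -0.005, -0.0001, 0.0, -0.0095], [-0.0267, -0.0338, -0.005, -0.0001, 0.0, -0.0095], [-0.0264, -0.0341, -0.005, -0.0001, 0.0, -0.0095], [-0.0261, -0.0343, -0.005, -0.0001, 0.0, -0.0095], [-0.0257, -0.0346, -0.005, -0.0001, 0.0, -0.0095], [-0.0254, -0.0348, -0.005, -0.0001, 0.0, -0.0095], [-0.0251, -0.0351, -0.005, -0.0001, 0.0, -0.0095], [-0.0247, -0.0353, -0.005, -0.0001, 0.0, -0.0095]]
[0.45993565 0.0474528  0.32      ] [0.51494129 0.02784199 0.19658578] [-143.6    5.   196.6]
[[-0.0094, -0.0025, 0.0206, 0.0, -0.1164, -0.0], [-0.007, -0.0025, 0.0215, 0.0, -0.1164, -0.0], [-0.0044, -0.0025, 0.0222, 0.0, -0.1164, -0.0], [-0.0018, -0.0025, 0.0225, 0.0, -0.1164, -0.0], [0.0008, -0.0025, 0.0226, 0.0, -0.1164, -0.0], [0.0034, -0.0025, 0.0224, 0.0, -0.1164, -0.0]]
```

>>> arm_command([
  [[-0.029,-0.032,-0.005,0,0,-0.0095],[-0.029,-0.032,-0.005,0,0,-0.0095],[-0.0285,-0.032,-0.005,0,0,-0.0095],[-0.028,-0.0325,-0.005,0,0,-0.0095],[-0.028,-0.033,-0.005,0,0,-0.0095],[-0.0275,-0.033,-0.005,0,0,-0.0095],[-0.027,-0.033,-0.005,0,0,-0.0095],[-0.027,-0.0335,-0.005,0,0,-0.0095],[-0.0265,-0.034,-0.005,0,0,-0.0095],[-0.0265,-0.034,-0.005,0,0,-0.0095]],
], jaw=0.09)

```text
clock: 1.35
position: [0.3526, 0.234, 0.2958]
ee_rot: [-0.203, -3.135, 0.0]
force: [0.4, 0.8, 0.5]
width: 0.976
gripper_force: 0.0
```

>>> arm_command([
  [[-0.026,-0.0345,-0.005,0,0,-0.0095],[-0.0255,-0.0345,-0.005,0,0,-0.0095],[-0.0255,-0.035,-0.005,0,0,-0.0095],[-0.025,-0.035,-0.005,0,0,-0.0095],[-0.025,-0.035,-0.005,0,0,-0.0095],[0,0,0,0,0,0]],
])

```text
clock: 2.1
position: [0.4602, 0.0453, 0.3209]
ee_rot: [0.138, 3.138, -0.001]
force: [-0.3, 0.1, -0.1]
width: 0.98
gripper_force: 0.0
```

>>> arm_command([
  [[-0.0095,-0.0025,0.0205,0,-0.1165,0],[-0.007,-0.0025,0.0215,0,-0.1165,0],[-0.0045,-0.0025,0.022,0,-0.1165,0],[-0.002,-0.0025,0.0225,0,-0.1165,0],[0.001,-0.0025,0.0225,0,-0.1165,0],[0.0035,-0.0025,0.0225,0,-0.1165,0],[0,0,0,0,0,0],[0,0,0,0,0,0]],
])

```text
clock: 3.1
position: [0.5117, 0.0167, 0.2231]
ee_rot: [0.131, 2.545, -0.088]
force: [-0.3, -0.8, -0.6]
width: 0.982
gripper_force: 0.0
```

```bash
python3 - <<'E'
from h import *
im,P=snap("side","pics/s1.png"); 
s,p,Rr=here(); print(s["clock"],p,rk(p),np.degrees(R.from_matrix(tool(40).T@Rr).as_rotvec()),s["force"],s["joints"])
t=W(-60,5,97); rows(p,Rr,t,tool(40),6)
E
```

```text
3.15 [0.51191677 0.0165574  0.22329806] [-145.6   -6.5  223.3] [2.64691704 5.89572227 0.262414  ] [-0.50943279  0.5324994  -0.14441664] [-0.70907139  0.02811668  0.40764466  2.37588994  0.91042316  0.31303329
  0.34511948]
[[0.0, 0.0031, 0.0253, -0.0077, -0.0171, -0.0008], [0.0004, 0.0029, 0.0253, -0.0077, -0.0171, -0.0008], [0.0009, 0.0027, 0.0253, -0.0077, -0.0171, -0.0008], [0.0013, 0.0025, 0.0253, -0.0077, -0.0171, -0.0008], [0.0017, 0.0023, 0.0253, -0.0077, -0.0171, -0.0008], [0.0022, 0.0021, 0.0253, -0.0077, -0.0171, -0.0008]]
```

View pics/s1.png

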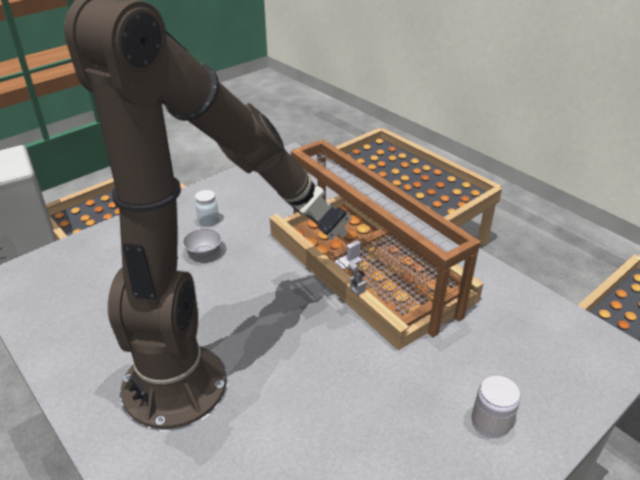

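The gripper hangs above the front rail at about (330,215), with the grip plate below it at (353,250). Nothing is touching. The tilt is 6° short, so I'll correct it while advancing.

>>> arm_command([
  [[0,0.014,0,-0.023,0,0],[0,0.002,0.0255,-0.023,-0.035,0],[0,0.0005,0.0255,0,-0.035,0],[0.001,0.0,0.0255,0,-0.035,0],[0,0,0,0,0,0],[0,0,0,0,0,0]],
])

```text
clock: 3.9
position: [0.5416, 0.0201, 0.1956]
ee_rot: [0.125, 2.469, -0.076]
force: [-0.2, -0.4, 0.3]
width: 0.978
gripper_force: 0.0
```

```bash
python3 - <<'E'
from h import *
s,p,Rr=here(); print(s["clock"],p,rk(p),np.degrees(R.from_matrix(tool(40).T@Rr).as_rotvec()),s["force"],s["joints"])
t=W(-60,5,97); rows(p,Rr,t,tool(40),4)
E
```

```text
3.9 [0.54164707 0.02008134 0.19562849] [-116.3   -0.5  195.6] [2.00282286 1.59252968 0.35673376] [-0.19860642 -0.39318035  0.28425421] [-0.66821551  0.1436057   0.39943905  2.4165458   1.70797628  0.20801856
 -0.4655462 ]
[[0.0043, 0.0023, 0.028, -0.0087, -0.0069, -0.0016], [0.0045, 0.0021, 0.028, -0.0087, -0.0069, -0.0016], [0.0047, 0.0019, 0.028, -0.0087, -0.0069, -0.0016], [0.0049, 0.0016, 0.028, -0.0087, -0.0069, -0.0016]]
```

>>> arm_command([
  [[0.004,0.003,0.02,-0.01,0.02,0],[0.004,0.003,0.02,-0.01,0.02,0],[0.004,0.002,0.02,-0.01,0.02,0],[0,0,0,0,0,0],[0,0,0,0,0,0]],
])

```text
clock: 4.53
position: [0.569, 0.024, 0.141]
ee_rot: [0.117, 2.528, -0.036]
force: [-0.4, -0.4, 0.2]
width: 0.98
gripper_force: 0.0
```

```bash
cat > st.py <<'E'
from h import *
import sys
s,p,Rr=here(); print(s["clock"].__round__(2),rk(p),"rot",np.degrees(R.from_matrix(tool(35).T@Rr).as_rotvec()).round(2),"F",(RK.T@s["force"]).round(1),s["joints"].round(2),s["width"],s["gripper_force"])
if len(sys.argv)>5:
    x,y,z,t,n=map(float,sys.argv[1:6]); rows(p,Rr,W(x,y,z),tool(t),int(n))
E
python3 st.py -60 5 97 35 4
```

```text
4.53 [-89.4   5.6 141. ] rot [ 0.3  -0.05  0.47] F [-0.4 -0.4  0.2] [-0.39  0.3   0.16  2.36  2.13  0.18 -0.87] 0.9795021814770617 0.0
[[0.0003, -0.0001, 0.0132, -0.0013, 0.0002, -0.002], [0.0003, -0.0001, 0.0132, -0.0013, 0.0002, -0.002], [0.0003, -0.0001, 0.0132, -0.0013, 0.0002, -0.002], [0.0003, -0.0001, 0.0132, -0.0013, 0.0002, -0.002]]
```

>>> arm_command([
  [[0,0,0.013,0,-0.02,0],[0,0,0.013,0,-0.02,0],[0.001,0,0.013,0,-0.02,0],[0.002,0,0.013,0,-0.02,0],[0,0,0,0,0,0],[0,0,0,0,0,0]],
])

```text
clock: 5.28
position: [0.5976, 0.0218, 0.0976]
ee_rot: [0.112, 2.448, -0.041]
force: [-0.0, 0.6, -0.1]
width: 0.981
gripper_force: 0.0
```

```bash
python3 st.py -60 5 97 40 2; python3 -c "
from h import *
im,P=snap('top','pics/x.png');im2,P2=snap('side','pics/y.png')
a=cv2.imread('pics/y.png')[190:330,260:440];b=cv2.imread('pics/x.png')[150:250,230:410]
cv2.imwrite('pics/c2.png',cv2.vconcat([cv2.resize(x,(560,int(x.shape[0]*2.4)),interpolation=2) for x in (a,b)]))"
```

```text
5.28 [-60.7   5.8  97.6] rot [ 0.31 -4.61  0.38] F [-0.1  0.6 -0.1] [-0.13  0.45 -0.16  2.37  2.43  0.44 -1.15] 0.981188387075697 0.0
[[-0.0001, -0.0004, 0.0004, -0.0028, -0.0034, -0.0032], [-0.0001, -0.0004, 0.0004, -0.0028, -0.0034, -0.0032]]
```

View pics/c2.png

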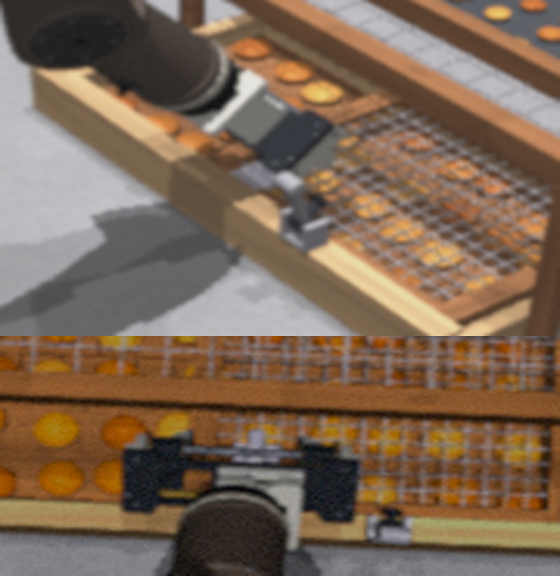

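The fingers straddle the grip plate: it is at (258,440) in the top crop, with fingers near x=155 and x=330. Both fingers are clear of the lever, so I'll close.

>>> arm_command([
  [[0,0,0,0,0,0],[0,0,0,0,0,0],[0,0,0,0,0,0],[0,0,0,0,0,0],[0,0,0,0,0,0],[0,0,0,0,0,0],[0,0,0,0,0,0],[0,0,0,0,0,0]],
], jaw=0, newtons=40)

```text
clock: 6.38
position: [0.5976, 0.0207, 0.0967]
ee_rot: [0.114, 2.448, -0.041]
force: [-0.7, -3.9, 0.4]
width: 0.159
gripper_force: 1.6
```

```bash
python3 st.py -60 5 97 40 1
```

```text
6.38 [-60.6   4.7  96.7] rot [ 0.36 -4.6   0.47] F [-0.4 -4.   0.4] [-0.12  0.45 -0.16  2.37  2.44  0.44 -1.15] 0.1587627694333216 1.5621554106473923
[[-0.0006, 0.0003, 0.0002, -0.0066, -0.0071, -0.0079]]
```

>>> arm_command([
  [[0,0.002,0,-0.003,0,-0.004],[0,0.005,0,-0.003,0,-0.004],[0,0.006,0,0,0,0],[0,0.006,0,0,0,0],[0,0.006,0,0,0,0],[0,0.006,0,0,0,0],[0,0.006,0,0,0,0],[0,0.006,0,0,0,0],[0,0.006,0,0,0,0],[0,0.004,0,0,0,0]],
])

```text
clock: 7.62
position: [0.6021, 0.0749, 0.0968]
ee_rot: [0.1, 2.449, -0.036]
force: [-0.0, -3.8, -1.4]
width: 0.151
gripper_force: 40.0
```

```bash
python3 st.py
```

```text
7.62 [-60.6  59.1  96.8] rot [-0.05 -4.6  -0.06] F [ 0.3 -3.8 -1.4] [-0.28  0.46 -0.12  2.34  2.28  0.45 -1.1 ] 0.15056018478678332 40.00392436981201
```

>>> arm_command([
  [[0,0.004,0,0,0,0],[0,0.004,0,0,0,0],[0,0.002,0,0,0,0],[0,0,0,0,0,0]],
])

```text
clock: 8.12
position: [0.6029, 0.0849, 0.0968]
ee_rot: [0.099, 2.449, -0.035]
force: [1.0, -0.7, -2.4]
width: 0.148
gripper_force: 40.0
```

>>> arm_command([
  [[0,0.002,0,0,0,0],[0,0.002,0,0,0,0],[0,0.002,0,0,0,0],[0,0,0,0,0,0]],
])

```text
clock: 8.62
position: [0.6034, 0.0908, 0.0968]
ee_rot: [0.099, 2.449, -0.035]
force: [1.3, -0.9, -3.4]
width: 0.153
gripper_force: 40.0
```

>>> arm_command([
  [[0,0.002,0,0,0,0],[0,0.002,0,0,0,0],[0,0.002,0,0,0,0]],
])

```text
clock: 9.0
position: [0.6039, 0.0964, 0.0968]
ee_rot: [0.1, 2.449, -0.036]
force: [1.9, -4.0, -3.7]
width: 0.15
gripper_force: 40.0
```

>>> arm_command([
  [[0.0002,0.002,0.0002,0,0,0],[0.0002,0.002,0.0002,0,0,0],[0,0.002,0,0,0,0]],
])

```text
clock: 9.38
position: [0.6044, 0.1027, 0.0967]
ee_rot: [0.1, 2.448, -0.036]
force: [-2.2, -3.6, 5.2]
width: 0.155
gripper_force: 40.0
```

>>> arm_command([
  [[-0.0002,0.002,-0.0001,0,0,0],[0,0.002,0,0,0,0],[0,0.002,0,0,0,0]],
])

```text
clock: 9.75
position: [0.6049, 0.1086, 0.0967]
ee_rot: [0.1, 2.448, -0.036]
force: [-5.0, -2.6, 4.8]
width: 0.153
gripper_force: 40.0
```

>>> arm_command([
  [[0,0.002,-0.0003,0,0,0],[0,0.002,0,0,0,0],[0,0.002,0,0,0,0]],
])

```text
clock: 10.12
position: [0.6054, 0.1145, 0.0968]
ee_rot: [0.1, 2.448, -0.036]
force: [1.1, -2.7, 2.0]
width: 0.151
gripper_force: 40.0
```

>>> arm_command([
  [[0,0.002,0,0,0,0],[0,0.002,0,0,0,0],[0,0.002,0,0,0,0]],
])

```text
clock: 10.5
position: [0.6059, 0.1199, 0.0967]
ee_rot: [0.101, 2.448, -0.037]
force: [1.5, -6.2, 1.2]
width: 0.146
gripper_force: 40.0
```

>>> arm_command([
  [[0,0.001,0,0,0,0],[0,0.001,0,0,0,0],[0,0.001,0,0,0,0]],
])

```text
clock: 10.88
position: [0.606, 0.1214, 0.0967]
ee_rot: [0.103, 2.448, -0.039]
force: [-0.1, -11.0, 3.7]
width: 0.151
gripper_force: 40.0
```

>>> arm_command([
  [[0,0.001,0,0,0,0],[0,0,0,0,0,0]],
])

```text
clock: 11.12
position: [0.6061, 0.122, 0.0967]
ee_rot: [0.103, 2.448, -0.04]
force: [0.5, -10.5, 1.9]
width: 0.15
gripper_force: 40.0
```

```bash
python3 st.py
```

```text
11.12 [-60.5 106.3  96.7] rot [ 0.16 -4.63  0.04] F [  1.3 -10.4   1.9] [-0.42  0.48 -0.08  2.3   2.12  0.46 -1.04] 0.1503794855112667 39.98973369598389
```

Bound at rack y ≈ 106 mm, with about 7.5 N over the drag. I'll back off 25 mm.

>>> arm_command([
  [[0,-0.002,0,0,0,0],[0,-0.004,0,0,0,0],[0,-0.004,0,0,0,0],[0,-0.004,0,0,0,0],[0,-0.004,0,0,0,0],[0,-0.004,0,0,0,0],[0,-0.004,0,0,0,0],[0,-0.002,0,0,0,0],[0,0,0,0,0,0]],
])

```text
clock: 12.25
position: [0.604, 0.0975, 0.0968]
ee_rot: [0.098, 2.449, -0.034]
force: [4.5, 1.8, -2.8]
width: 0.15
gripper_force: 40.0
```

```bash
python3 st.py -61 81 96.7 40 1
```

```text
12.25 [-60.6  81.8  96.8] rot [-0.14 -4.6  -0.1 ] F [ 4.4  2.2 -2.8] [-0.34  0.47 -0.11  2.33  2.21  0.46 -1.08] 0.14995751406085261 40.007445216178894
[[0.0003, -0.0008, -0.0002, 0.0026, -0.0069, 0.0016]]
```

>>> arm_command([
  [[0,0,0,0,0,0],[0,0,0,0,0,0],[0,0,0,0,0,0],[0,0,0,0,0,0],[0,0,0,0,0,0],[0,0,0,0,0,0],[0,0,0,0,0,0]],
], jaw=0.07)

```text
clock: 13.12
position: [0.6037, 0.0964, 0.0967]
ee_rot: [0.1, 2.449, -0.036]
force: [-1.0, -0.2, -0.3]
width: 0.755
gripper_force: 0.0
```

>>> arm_command([
  [[0,0,-0.012,0,0,0],[0,0,-0.016,0,0,0],[0,0,-0.016,0,0,0],[0,0,-0.016,0,0.05,0],[0,0,0,0,0,0]],
])

```text
clock: 13.75
position: [0.5659, 0.1003, 0.1449]
ee_rot: [0.103, 2.496, -0.031]
force: [-0.3, 1.0, -0.1]
width: 0.761
gripper_force: 0.0
```

```bash
python3 st.py -140 40 215 20 8
```

```text
13.75 [-98.8  81.5 144.9] rot [-0.15 -1.89  0.02] F [-0.4  1.  -0.1] [-0.52  0.31  0.08  2.35  1.85  0.3  -0.75] 0.7608170321125024 0.0
[[-0.0011, -0.0052, -0.0101, 0.0003, 0.0368, 0.0], [-0.0008, -0.0052, -0.0101, 0.0003, 0.0368, 0.0], [-0.0004, -0.0052, -0.0102, 0.0003, 0.0368, 0.0], [-0.0, -0.0052, -0.0102, 0.0003, 0.0368, 0.0], [0.0004, -0.0052, -0.0102, 0.0003, 0.0368, 0.0], [0.0007, -0.0052, -0.0101, 0.0003, 0.0368, 0.0], [0.0011, -0.0052, -0.0101, 0.0003, 0.0368, 0.0], [0.0015, -0.0052, -0.0101, 0.0003, 0.0368, 0.0]]
```

>>> arm_command([
  [[-0.001,-0.005,-0.01,0,0.037,0],[-0.001,-0.005,-0.01,0,0.037,0],[0,-0.005,-0.01,0,0.037,0],[0,-0.005,-0.01,0,0.037,0],[0,-0.005,-0.01,0,0.037,0],[0.001,-0.005,-0.01,0,0.037,0],[0.001,-0.005,-0.01,0,0.037,0],[0.001,-0.005,-0.01,0,0.037,0],[0,0,0,0,0,0],[0,0,0,0,0,0]],
], jaw=0)

```text
clock: 15.0
position: [0.524, 0.0633, 0.2062]
ee_rot: [0.117, 2.774, -0.032]
force: [-1.0, -0.2, -0.4]
width: 0.003
gripper_force: 0.0
```

```bash
python3 st.py -205 -60 225 20 8
```

```text
15.0 [-137.5   41.   206.2] rot [ 0.44 14.04 -0.03] F [-1.  -0.3 -0.4] [-0.21  0.16 -0.13  2.15  0.35  0.52  0.88] 0.0034764402657796456 0.0
[[0.007, -0.0127, -0.0051, -0.001, 0.0021, -0.0001], [0.007, -0.0127, -0.0051, -0.001, 0.0021, -0.0001], [0.0071, -0.0127, -0.0051, -0.001, 0.0021, -0.0001], [0.0071, -0.0127, -0.0051, -0.001, 0.0021, -0.0001], [0.0071, -0.0127, -0.0051, -0.001, 0.0021, -0.0001], [0.0071, -0.0126, -0.0051, -0.001, 0.0021, -0.0001], [0.0071, -0.0126, -0.0051, -0.001, 0.0021, -0.0001], [0.0071, -0.0126, -0.0051, -0.001, 0.0021, -0.0001]]
```

>>> arm_command([
  [[0.006,-0.016,-0.0015,-0.001,0.002,0],[0.006,-0.016,-0.0015,-0.001,0.002,0],[0.006,-0.016,-0.0015,-0.001,0.002,0],[0.006,-0.016,-0.0015,-0.001,0.002,0],[0.006,-0.016,-0.0015,-0.001,0.002,0],[0.006,-0.016,-0.0015,-0.001,0.002,0],[0.006,-0.016,-0.0015,-0.001,0.002,0],[0.006,-0.016,-0.0015,0,0.002,0],[0.006,-0.016,-0.0015,0,0,0],[0.006,-0.016,-0.0015,0,0,0]],
])

```text
clock: 16.25
position: [0.4489, -0.0909, 0.1994]
ee_rot: [0.115, 2.791, -0.02]
force: [-0.1, -0.7, 0.1]
width: 0.003
gripper_force: 0.0
```

>>> arm_command([
  [[0,0,0,0,0,0],[0,0,0,0,0,0]],
])

```text
clock: 16.5
position: [0.4499, -0.09, 0.2]
ee_rot: [0.115, 2.79, -0.019]
force: [0.1, -0.4, 0.9]
width: 0.0
gripper_force: 0.0
```

```bash
python3 st.py -198 -120 165 20 4
python3 - <<'E'
from h import *
im,P=snap("top","pics/t2.png")
b=cv2.imread('pics/t2.png')[150:250,230:410]; cv2.imwrite('pics/t2c.png',cv2.resize(b,None,fx=4,fy=4,interpolation=2))
Q=P[170:222,255:330].reshape(-1,3); Q=Q[(Q[:,2]>.09)&(Q[:,2]<.13)]; print(rk(np.median(Q,0)),len(Q))
E
```

```text
16.5 [-198.6 -117.8  200. ] rot [-5.000e-02  1.495e+01 -1.000e-02] F [ 0.1 -0.4  0.9] [ 0.15  0.06 -0.07  2.29  0.01  0.45  1.56] 0.0003314309148517233 0.0
[[0.0029, -0.0006, 0.0083, 0.0002, 0.0002, 0.0001], [0.0029, -0.0006, 0.0083, 0.0002, 0.0002, 0.0001], [0.0029, -0.0006, 0.0083, 0.0002, 0.0002, 0.0001], [0.0029, -0.0006, 0.0083, 0.0002, 0.0002, 0.0001]]
[-63.7  83.1 112. ] 95
```

View pics/t2c.png

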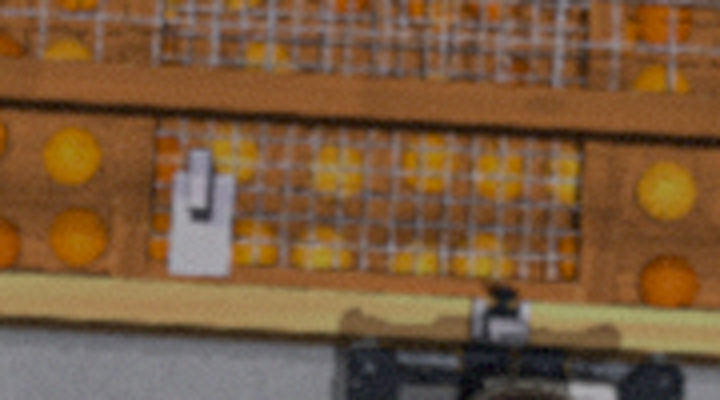

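The grip is still at rack y ≈ 82 (crop 200,185) and the cover lies under the lever's landing spot. The closed fingers are in front of the lever, so I'll go down and push it over.

>>> arm_command([
  [[0.003,-0.0005,0.0085,0,0,0],[0.003,-0.0005,0.0085,0,0,0],[0.003,-0.0005,0.0085,0,0,0],[0.003,-0.0005,0.0085,0,0,0],[0,0,0,0,0,0]],
])

```text
clock: 17.18
position: [0.4495, -0.0926, 0.1632]
ee_rot: [0.116, 2.791, -0.019]
force: [0.3, 0.5, -0.3]
width: 0.005
gripper_force: 0.0
```

>>> arm_command([
  [[-0.009,0,0.003,0,0,0],[-0.009,0,0.003,0,0,0],[-0.0085,0,0.002,0,0,0],[-0.0085,0,0.002,0,0,0],[0,0,0,0,0,0]],
])

```text
clock: 17.8
position: [0.4873, -0.0957, 0.1671]
ee_rot: [0.115, 2.788, -0.019]
force: [-0.3, -0.6, 0.1]
width: 0.001
gripper_force: 0.0
```

```bash
python3 st.py
```

```text
17.8 [-160.9 -120.4  167.1] rot [-0.05 14.88  0.02] F [-0.3 -0.7  0.1] [ 0.14  0.17 -0.06  2.26  0.03  0.36  1.55] 0.0007687647800665683 0.0
```

>>> arm_command([
  [[-0.011,0,0.005,0,0,0],[-0.0055,0,0.0025,0,0,0],[-0.0095,0,0.0065,0,0,0],[-0.008,0,0.008,0,0,0],[-0.007,0,0.01,0,0,0]],
])

```text
clock: 18.42
position: [0.5339, -0.0996, 0.1488]
ee_rot: [0.116, 2.794, -0.019]
force: [-9.6, 1.4, -5.6]
width: 0.006
gripper_force: 5.2
```

```bash
python3 st.py
python3 - <<'E'
from h import *
im,P=snap("side","pics/s3.png")
b=cv2.imread('pics/s3.png')[200:320,290:430]; cv2.imwrite('pics/s3c.png',cv2.resize(b,None,fx=4,fy=4,interpolation=2))
E
```

```text
18.43 [-114.1 -120.5  148.8] rot [-0.04 15.23  0.03] F [-9.7  0.6 -5.6] [ 0.13  0.27 -0.05  2.18  0.04  0.35  1.54] 0.0062256859736838765 5.247457830143958
```

View pics/s3c.png

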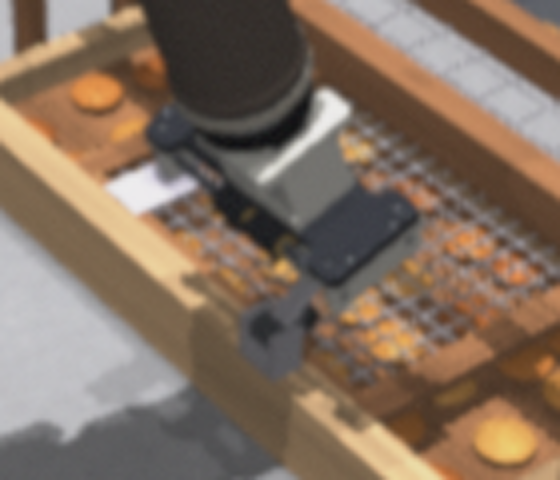

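The lever leans well forward under the fingertips (crop around (290,310)), roughly 60° from its open position. I'll lift over the roll and press it down from above.

>>> arm_command([
  [[0.003,0,-0.006,0,0,0],[0,0,-0.015,0,0,0],[0,0,-0.014,0,0,0],[-0.01,0,0.002,0,0,0],[-0.012,0,0.002,0,0,0],[0,0,0,0,0,0]],
])

```text
clock: 19.23
position: [0.5443, -0.1004, 0.1867]
ee_rot: [0.115, 2.788, -0.019]
force: [-0.1, 1.0, -0.3]
width: -0.0
gripper_force: 0.0
```

>>> arm_command([
  [[0,0,0.007,0,0,0],[-0.001,0,0.007,0,0,0],[-0.001,0,0.007,0,0,0],[0,0,0.007,0,0,0],[0,0,0,0,0,0]],
])

```text
clock: 19.85
position: [0.5542, -0.1012, 0.1602]
ee_rot: [0.116, 2.79, -0.019]
force: [-0.7, -0.5, -0.6]
width: 0.002
gripper_force: 0.0
```

```bash
python3 st.py -87 -120 135 20 4
```

```text
19.85 [ -93.8 -120.4  160.2] rot [-0.05 14.98  0.02] F [-0.6 -0.6 -0.6] [ 0.13  0.28 -0.05  2.12  0.03  0.39  1.54] 0.0020481106043963794 0.0
[[0.0006, 0.0001, 0.0065, 0.0002, 0.0001, -0.0001], [0.0006, 0.0001, 0.0065, 0.0002, 0.0001, -0.0001], [0.0006, 0.0001, 0.0065, 0.0002, 0.0001, -0.0001], [0.0006, 0.0001, 0.0065, 0.0002, 0.0001, -0.0001]]
```

>>> arm_command([
  [[0.0005,0,0.0065,0,0,0],[0.0005,0,0.0065,0,0,0],[0.0005,0,0.0065,0,0,0],[0.0005,0,0.005,0,0,0]],
])

```text
clock: 20.35
position: [0.5608, -0.1018, 0.1368]
ee_rot: [0.116, 2.789, -0.019]
force: [-5.4, 0.6, 19.0]
width: 0.005
gripper_force: 10.5
```

>>> arm_command([
  [[0,0,0.001,0,0,0],[0,0,0.001,0,0,0]],
])

```text
clock: 20.6
position: [0.5612, -0.1018, 0.1362]
ee_rot: [0.116, 2.789, -0.019]
force: [-16.3, 2.8, 30.3]
width: 0.006
gripper_force: 17.0
```

```bash
python3 st.py -87 -120 135 20 4
```

```text
20.6 [ -86.8 -120.4  136.2] rot [-0.04 14.9   0.03] F [-16.5   1.5  30.3] [ 0.12  0.33 -0.04  2.13  0.04  0.33  1.53] 0.006055265567483063 17.04667702317238
[[0.0002, 0.0001, 0.0003, 0.0002, 0.0004, -0.0001], [0.0002, 0.0001, 0.0003, 0.0002, 0.0004, -0.0001], [0.0002, 0.0001, 0.0003, 0.0002, 0.0004, -0.0001], [0.0002, 0.0001, 0.0003, 0.0002, 0.0004, -0.0001]]
```

Force rises steeply to 30 N at the expected height, so the lever is on its stop. I'll retract and check.

>>> arm_command([
  [[0,0,-0.006,0,0,0],[0.003,0,-0.015,0,0,0],[0.008,0,-0.02,0,0,0],[0.018,0,-0.02,0,0,0],[0.02,0,-0.015,0,0,0],[0.02,0,-0.01,0,0,0],[0.02,0,-0.01,0,0,0],[0,0,0,0,0,0]],
])

```text
clock: 21.6
position: [0.4435, -0.0923, 0.195]
ee_rot: [0.116, 2.79, -0.019]
force: [0.6, -0.1, 0.3]
width: 0.009
gripper_force: 0.0
```

```bash
python3 st.py
python3 - <<'E'
from h import *
im,P=snap("side","pics/s4.png");im2,P2=snap("top","pics/t4.png")
a=cv2.imread('pics/s4.png')[200:320,290:430];b=cv2.imread('pics/t4.png')[150:250,260:400]
cv2.imwrite('pics/s4c.png',cv2.vconcat([cv2.resize(x,(420,3*len(x)),interpolation=2) for x in(a,b)]))
for C in(P,P2):
    Q=((C.reshape(-1,3)-O)@RK)*1000
    k=(abs(Q[:,1]+120)<16)&(Q[:,0]>-150)&(Q[:,0]<-62)&(Q[:,2]>80)&(Q[:,2]<180)
    for x in(-140,-120,-100,-85,-72):
        q=Q[k&(abs(Q[:,0]-x)<7)]; print(x,len(q),np.percentile(q[:,2],[50,95]).round(1) if len(q) else '')
    k=(abs(Q[:,1]-82)<25)&(abs(Q[:,0]+65)<25)&(abs(Q[:,2]-105)<12); print('grip',np.median(Q[k],0) if k.any() else '')
E
```

```text
21.6 [-204.9 -120.6  195. ] rot [-0.03 14.98  0.04] F [ 0.6 -0.1  0.3] [ 0.16  0.06 -0.07  2.3   0.    0.43  1.57] 0.009288768368879477 0.0
-140 46 [104.5 107. ]
-120 38 [103.  108.2]
-100 35 [109.7 115. ]
-85 50 [116.3 121.5]
-72 28 [118.5 122.7]
grip 
-140 63 [101.2 106. ]
-120 37 [103.2 109. ]
-100 36 [109.3 113.9]
-85 45 [115.5 120.5]
-72 33 [119.1 123. ]
grip [-65.26610759  82.94876065 112.79023981]
```

View pics/s4c.png

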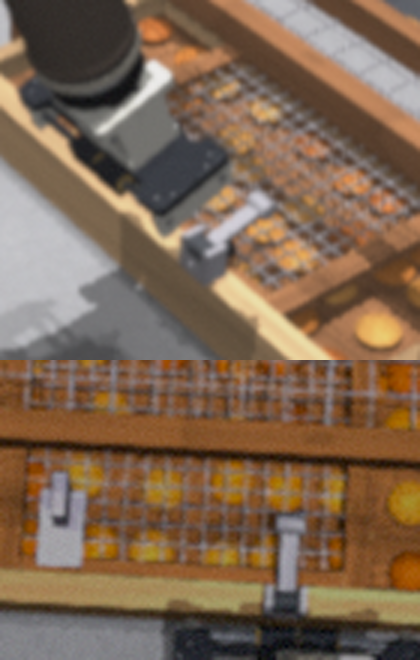

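The lever is fully over: the roll at (290,522) has its top at about 120 mm, as expected for the stop. The grip has stayed at rack y ≈ 83, and the gripper is clear.

```bash
python3 -c "
from cell import arm
print(arm.sign_off())"
```

```text
the job is handed in; nothing more can be done
None
```

I slid the cover left until it bound at about 7.5 N over the drag, backed it off about 24.5 mm, released it and swung the clamp lever fully over; the tin, jar and bowl were not touched, and I handed the job in at about 22 s.

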